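Feel out the clear bayonet socket and lock the stacking mandrel in it

TASK

Take the ring-stacking mandrel out of its wooden rest and lock it in the green socket block: push it fully down against the spring plunger, turn it clockwise to the stop and let go, so that it stands locked and upright. Two of the three sockets still have a spacer from the last set-up hidden under the plunger, so the plunger stops short there, about half way; this can only be felt, so press gently, never force the mandrel, and move on to the next socket if it does not go home. Keep the mandrel upright on the way and leave everything else where it is.

Things in the scene. Friction and masses are not known exactly. Their poses are not given: they have to be found in the camera images.
- mandrel: stacking mandrel, 136 mm tall, 0.2 to 0.3 kg, loose. Origin: centre of the foot's underside; z up its axis, x along the cross pin; half turns about z are equal. Steel foot 24 mm diameter, z 0 to 28.5 mm, first 4 mm tapered; cross pin 6 mm thick, 39 mm long, its axis at z = 8 mm; flange 52 mm diameter, z 28.5 to 34.5; post 34 mm diameter up to z = 100. Starts hanging upright in its rest.
- mandrel_head (a point): centre of the mandrel's black grip head, 118 mm above the foot's underside; the head is 32 mm long along the mandrel's x, 22 mm thick along y, 36 mm tall (z = 100 to 136 mm). Grip its two flats, closing along y, with the fingertips above z = 102 mm, where the thicker post ends
- mandrel_foot (a point): the centre of the underside of the mandrel's foot (the mandrel's origin)
- mandrel_rest: wooden block 92 x 92 x 45 mm, fixed, with a 43 mm through hole in the middle; the mandrel hangs in it by its flange, foot underside 16.5 mm above the bench. Origin: centre of its underside, z up
- socket_block: green block, fixed, 80 (x) x 234 (y) x 58 mm; three steel collars rise to 64 mm. Origin: centre of its underside, z up. Each collar is a bayonet socket: bore 26.5 mm diameter with two opposite slots for the cross pin, 10 mm wide, out to 21 mm from the axis. Pin enters with the mandrel's x 60 degrees counter-clockwise (from above) of the block's x (white mark; or 240), locks along the block's x (red)
- socket_a (a point): rim centre of the socket at y = -78 mm on the block, 64 mm up. All three look alike: a brass plunger, face 8 mm below the rim, fills the bore; spring 3 N at first, plus 0.25 N per mm, then at its stop a stiff cushion, 8 N per mm. Clear socket: stop with the foot's underside 37.5 mm above the block's underside (flange on the rim at 35.5). With a spacer: stop at 47 mm, and the pin cannot turn
- socket_b (a point): rim centre of the middle socket, 64 mm above the block's underside. In any clear socket the pin is under the lip when the foot's underside is 39 mm or less above the block's underside; the mandrel then turns clockwise (from above) 60 degrees, to a stop 3 degrees farther. Let go there, the spring lifts it some 4 mm into the lock notch: foot at about 41.5 mm, flange about 6 mm above the rim
- socket_c (a point): rim centre of the socket at y = +78 mm on the block, 64 mm above the block's underside
- loose_ring_1: plated ring with an ear lying flat, 62 x 73 x 9 mm, a bystander; origin under its centre
- loose_ring_2: plated ring with an ear lying flat, 62 x 74 x 9 mm, a bystander; origin under its centre
Mind the look-alikes: they are no part of the job. What is shaped like the mandrel but blue, orange or red is not meant.

How it is judged (in metres and radians):
On the way:
1. the mandrel is pushed home in a socket that is clear: within 5 mm of a socket's axis, its foot's underside lower than 39 mm above the block's underside ((horizontal distance between mandrel_foot and socket_a below 0.005 m or horizontal distance between mandrel_foot and socket_b below 0.005 m or horizontal distance between mandrel_foot and socket_c below 0.005 m) and z of mandrel_foot in the frame of socket_block below 0.039 m), for 0.1 s.
At the end, for the whole second after the job is handed in: The mandrel stands locked, let go and at rest: foot within 4 mm of a socket's axis, risen into the lock notch (underside 39 to 44.5 mm above the block's underside), its x axis within 0.2 rad of the block's x axis, upright to 0.1 rad ((horizontal distance between mandrel_foot and socket_a below 0.004 m or horizontal distance between mandrel_foot and socket_b below 0.004 m or horizontal distance between mandrel_foot and socket_c below 0.004 m) and z of mandrel_foot in the frame of socket_block between 0.039 and 0.0445 m and angle between the x axis of mandrel and the x axis of socket_block, either way round below 0.2 rad and angle between mandrel's own z axis and vertical below 0.1 rad and linear speed of mandrel below 0.02 m/s); the robot touches nothing.
It fails at once if the mandrel is forced: more than 35 N between it and the socket block or its plungers (contact force between mandrel and socket_block above 35 N).
It fails at once if the mandrel is tipped more than 0.5 rad (angle between mandrel's own z axis and vertical above 0.5 rad).
It fails at once if a loose ring is moved more than 30 mm (distance of any of loose_ring_1, loose_ring_2 from where it was at the start of the episode above 0.03 m).
It also fails if it takes over 48 s, if anything falls off the work surface, if the arm or the gripper's body presses on something with over 40 N, if the wrist force passes 120 N, or if a joint passes its speed limit or range.

ROBOT

A 7-joint arm with a two-finger parallel gripper is mounted at the origin on a cart in front of the work surface, level with it; the furniture and walls round the work are solid. World frame = base frame: x ahead of the robot, y to its left, z up, the work surface at z = 0. Lengths are in mm, angles in rad, forces in N, time in s.
With the tool pointing down it reaches from about 350 to 900 mm from the base axis. Payload 8.1 kg.
Tool frame: the origin (TCP) lies at the very end of the fingers, on their centre line; the grasp point (between the pads) lies 19 mm behind it; z points along the fingers, x is the direction in which the jaws open and shut, and the axes are right-handed (so a half turn about z gives the same grasp; the last joint's range is limited). The gripper opens to 92 mm and grips with 3 to 60 N. Pads are 19 mm wide; open, the fingers measure 130 mm over their backs; the gripper's body (75 mm by 190 mm) begins 47 mm behind the grasp point.
Start: joints at [-1.329, 0.434, 0.025, 1.573, -0.012, 1.134, -0.075], TCP at [211.283, 588.219, 226.742] pointing down, gripper open.
Joint ranges: [-2.62, 2.62], [-0.44, 2.09], [-1.27, 1.32], [0.08, 2.57], [-1.32, 4.46], [0.12, 2], [-2.74, 2.74]. Speed limits (rad/s): [2.22, 2.22, 3.01, 3.01, 3.14, 3.14, 3.14].

INTERFACE

Orientations are given as a rotation vector (axis times angle).
In Python, from rig import * gives the robot as it stands.
- The arm moves only by the tool drive_tool, never from a script. Its argument "motion" is a list of rows, each a list of 6 numbers: the shift along the tool's x, y, z in mm, then the turn, a rotation vector about the tool's x, y, z in degrees. A call has 1 to 8 rows; each row is the pose to reach, as a shift and turn from the pose commanded when the call began, along the tool's axes at that moment; what a row does not reach only later rows make up. A row lasts 1/12 s, in which the tool goes at most 41.7 mm and 7.16 degrees, less where a joint would pass 70% of its speed; a pose out of reach is approached as far as the arm can. A call with a gripper value outside its range is refused whole. "claw" is the opening in per cent of the stroke, from 0 (shut) to 100 (fully open), set as the call begins (left out, the last holds). The fingers move at their own pace and stop on an object; "force" is the grip in N (left out, the last holds). Time passes only in rows, so rows that repeat a pose let the fingers close. It gives the time, the measured TCP pose, the force and the opening at its end, in the units of the state.
- state(): the state, without advancing time (a new reading comes with each control period).
- grab_frame(name): name is "scene" or "top"; returns a dict with "color" (400x640x3 uint8, red, green, blue), "fx", "fy", "cx", "cy" (pixels), "view" (4x4, takes a point from world to camera coordinates). Camera axes: x right, y up, looking along -z (the intrinsics and any distortion apply to the point x, -y, -z); pixel columns grow to the right and rows downward; lengths in mm; the calibration is good to about 2 mm. A picture is of the moment at which its call begins. There is no depth.
- sign_off(): hands the job in, once; it reports no verdict.
The state is a dict: "time": time; "joint_pos": joint angles; "joint_vel": joint speeds; "joint_torque": joint torques, N m; "eef_pos": TCP position; "ee_rot": TCP orientation; "wrist_force": force on the tool from outside, world axes, zero at the start; "wrist_torque": the same for the moment, N m; "gripper_width": finger opening in mm.
Only numpy, scipy, OpenCV 4.12 (cv2) and the standard library are available. Lean on these libraries where they do the work, as an engineer would, in place of code of your own. Each camera call takes 0.05 s, during which the arm holds its last target. There are 200 camera calls.

## Working session

There is one attempt and no reset: what is moved stays moved. The work goes in short steps, Python scripts to look and compute and a tool call to move; the robot and the scene stay as the last step left them, time stands still between calls to the robot, and variables do not carry over. Pictures are saved under pics/ and viewed, about 8 in all and at most 12, crops included, and the job is handed in when it is done.

Besides the shell and the picture viewer there is one more tool, called after "Emit:" as name(argument=value, ...), one argument or row to a line, values as JSON. drive_tool: Moves the arm, as the interface text tells. Its arguments: {"type":"object","properties":{"motion":{"type":"array"},"claw":{"type":"number"},"force":{"type":"number"}},"required":["motion"]}

```bash
mkdir -p pics; ls; python3 - <<'E'
from rig import *
import cv2
s=state();print({k:s[k] for k in("time","eef_pos","ee_rot","gripper_width","wrist_force")})
for n in("scene","top"):
    f=grab_frame(n);cv2.imwrite(f"pics/{n}0.png",f["color"][:,:,::-1]);print(n,f["fx"],f["fy"],f["cx"],f["cy"],[k for k in f]);print(f["view"])
E
```

```text
pics
{'time': 0.0, 'eef_pos': array([211.12057269, 587.72254996, 225.94728132]), 'ee_rot': array([ 2.56880707e+00,  1.80681245e+00, -1.88072736e-03]), 'gripper_width': 91.78157345799218, 'wrist_force': array([-0.43932068, -0.28920375, -0.86342902])}
scene 509.258700162186 509.258700162186 317.971728086246 203.96940010738953 ['color', 'fx', 'fy', 'cx', 'cy', 'view']
[[ 6.71613579e-01 -7.40847558e-01 -8.94964186e-03 -4.69139317e+02]
 [ 3.20959377e-01  2.80035374e-01  9.04745969e-01 -2.59888801e+02]
 [-6.67772625e-01 -6.10512149e-01  4.25857530e-01 -1.23704068e+03]
 [ 0.00000000e+00  0.00000000e+00  0.00000000e+00  1.00000000e+00]]
top 503.51707668778096 503.51707668778096 309.4527143757968 195.67286633258473 ['color', 'fx', 'fy', 'cx', 'cy', 'view']
[[ 2.51709605e-02 -9.99624313e-01  1.08469483e-02 -1.00437229e+02]
 [ 9.90298819e-01  2.64164376e-02  1.36420015e-01 -5.96747422e+02]
 [-1.36655301e-01  7.30789726e-03  9.90591704e-01 -1.33474630e+03]
 [ 0.00000000e+00  0.00000000e+00  0.00000000e+00  1.00000000e+00]]
```

View pics/scene0.png

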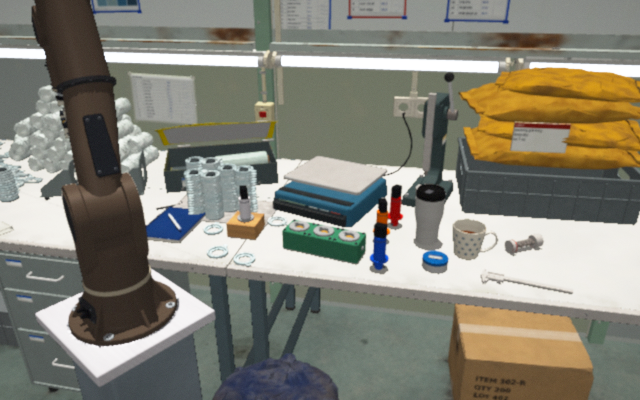

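View pics/top0.png

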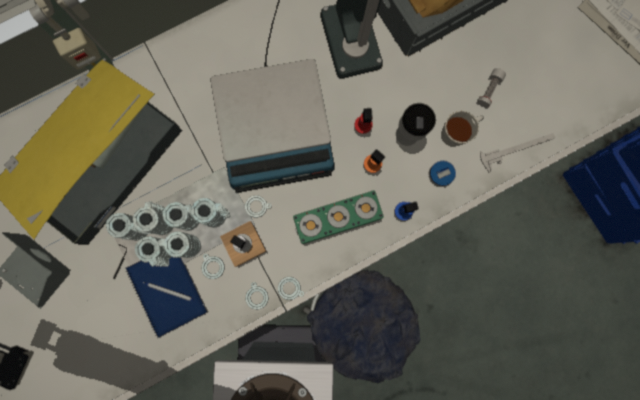

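The grey mandrel stands in the wooden rest at scene (244,215), top (241,243). Look-alikes are blue at top (404,210), orange (374,160) and red (365,122); the plated rings and ring stacks are also not it. The green block is at top (338,217). I choose the grey one in the rest and check it in a close crop.

```bash
python3 - <<'E'
import cv2,numpy as np
t=cv2.imread("pics/top0.png");s=cv2.imread("pics/scene0.png")
def c(i,x,y,w,h,k):
    return cv2.resize(i[y:y+h,x:x+w],None,fx=k,fy=k,interpolation=cv2.INTER_CUBIC)
cv2.imwrite("pics/c1.png",c(t,215,185,100,85,7)) 
cv2.imwrite("pics/c2.png",c(t,288,185,100,65,8))
cv2.imwrite("pics/c3.png",c(s,220,175,160,95,5))
E
```

```text
(no output)
```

View pics/c1.png

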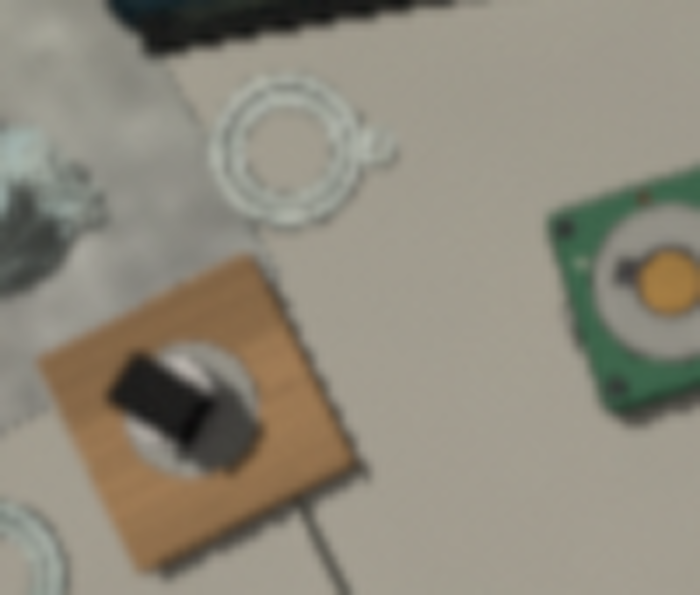

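View pics/c2.png

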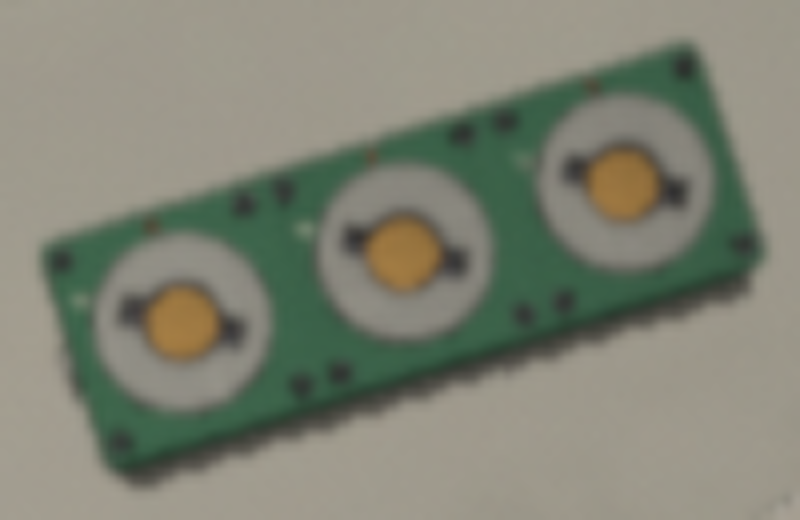

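View pics/c3.png

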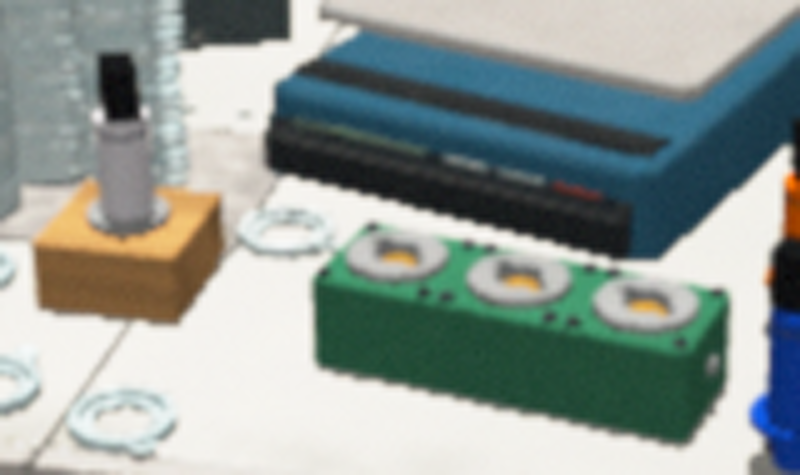

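Crops: the grey mandrel with the black head is in the wooden rest (flange centre at about c1 (190,410)). Block collars are at c2 (183,322), (404,252) and (626,182), with red marks on the +x side and white marks at upper left. Now I turn the pixels into poses and overlay the models as a check.

```bash
cat > h.py <<'E'
from rig import *
import numpy as np,cv2
from scipy.spatial.transform import Rotation as R
def cam(f): return f["fx"],f["fy"],f["cx"],f["cy"],np.array(f["view"])
def px2w(f,u,v,z):
    fx,fy,cx,cy,V=cam(f);Rm=V[:3,:3];o=-Rm.T@V[:3,3]
    d=Rm.T@np.array([(u-cx)/fx,-(v-cy)/fy,-1]);return (o+d*(z-o[2])/d[2])
def w2px(f,P):
    fx,fy,cx,cy,V=cam(f);q=np.atleast_2d(P)@V[:3,:3].T+V[:3,3]
    return np.c_[fx*q[:,0]/-q[:,2]+cx,-fy*q[:,1]/-q[:,2]+cy]
def unc(p,k,ox,oy): p=np.array(p,float);return (p+.5)/k-.5+[ox,oy]
def circ(x,y,z,r):
    a=np.linspace(0,2*np.pi,40);return np.c_[x+r*np.cos(a),y+r*np.sin(a),0*a+z]
def rect(x,y,z,lx,ly,th):
    c,s=np.cos(th),np.sin(th);q=np.array([[1,1],[-1,1],[-1,-1],[1,-1],[1,1]])*[lx/2,ly/2]
    return np.c_[x+q[:,0]*c-q[:,1]*s,y+q[:,0]*s+q[:,1]*c,np.full(5,z)]
def crop(f,x,y,w,h,k,curves,name):
    i=cv2.resize(f["color"][y:y+h,x:x+w,::-1],None,fx=k,fy=k,interpolation=cv2.INTER_CUBIC)
    for P in curves:
        p=(w2px(f,P)-[x,y]+.5)*k-.5
        cv2.polylines(i,[np.round(p*8).astype(np.int32)],False,(255,0,255),1,cv2.LINE_AA,3)
    cv2.imwrite(name,i)
E
python3 - <<'E'
from h import *
f=grab_frame("top")
V=np.array(f["view"]);print("cam",-V[:3,:3].T@V[:3,3])
W=lambda p,k,o,z:np.array([px2w(f,*q,z) for q in unc(p,k,*o)])
r=W([(40,358),(252,255),(360,465),(150,572)],7,(215,185),45);print("rest",r[:,:2].round(1),r.mean(0).round(1),np.linalg.norm(np.diff(r,axis=0),axis=1))
print("flange",W([(190,410)],7,(215,185),51))
h=W([(137,350),(215,400),(185,447),(108,395)],7,(215,185),152.5);print("head",h.mean(0),np.linalg.norm(np.diff(h,axis=0),axis=1),np.degrees(np.arctan2(*(h[1]-h[0])[[1,0]])))
s=W([(626,182),(404,252),(183,322)],8,(288,185),64);print("sock a,b,c",s.round(1),np.linalg.norm(np.diff(s,axis=0),axis=1))
d=s[2]-s[0];ya=np.degrees(np.arctan2(d[1],d[0]));print("block x yaw",ya-90)
sl=W([(573,168),(676,193),(352,240),(456,263),(130,313),(233,332)],8,(288,185),64)
for i in range(0,6,2):
    d=sl[i]-sl[i+1];print("slot",(sl[i]+sl[i+1])[:2]/2,np.degrees(np.arctan2(d[1],d[0]))-60)
c=W([(45,245),(690,45)],8,(288,185),58);print(np.degrees(np.arctan2(*(c[0]-c[1])[[1,0]]))-90,np.linalg.norm(c[0]-c[1]))
E
```

```text
cam [ 411.08621192  -74.88136595 1404.68633831]
rest [[483.5 152.3]
 [525.3  72.5]
 [445.8  27.9]
 [403.2 106.4]] [464.4  89.7  45. ] [90.03962859 91.22061612 89.32391643]
flange [[464.84345008  93.07345651  51.        ]]
head [464.79331588  90.82206401 152.5       ] [33.01609005 19.48406949 33.05279784] -120.86458351610086
sock a,b,c [[ 568.6 -236.7   64. ]
 [ 543.  -162.7   64. ]
 [ 517.7  -89.4   64. ]] [78.33062281 77.54702187]
block x yaw 19.04637908168985
slot [ 569.05401187 -236.20253855] 17.751852516122796
slot [ 543.21444474 -162.64987986] 18.970052403785132
slot [517.51257957 -88.87308203] 21.023985394967426
18.81885172954817 228.37643032166665
```

```bash
cat > ov.py <<'E'
from h import *
import sys
def man(x,y,z,th):
    return [circ(x,y,z+34.5,26),circ(x,y,z+28.5,26),circ(x,y,z+100,17),rect(x,y,z+100,32,22,th),rect(x,y,z+136,32,22,th)]
def blk(x,y,th):
    L=[rect(x,y,58,80,234,th),rect(x,y,0,80,234,th)]
    for k in(-78,0,78):
        X=x-k*np.sin(th);Y=y+k*np.cos(th);L+=[circ(X,Y,64,13.25)]
        a=th+np.pi/3;L.append(rect(X,Y,64,42,10,a))
    return L
E
python3 - <<'E'
from ov import *
M=(464.7,91,16.5,np.radians(59.1));B=(543.1,-162.7,np.radians(19))
cs=man(*M)+blk(*B)+[rect(464.4,89.7,45,92,92,np.radians(27.8))]
t=grab_frame("top");s=grab_frame("scene")
crop(t,215,205,100,65,8,cs,"pics/o1.png");crop(t,288,185,100,65,8,cs,"pics/o2.png")
crop(s,220,180,160,90,5,cs,"pics/o3.png")
a=cv2.imread("pics/o1.png")[:,:480];b=cv2.imread("pics/o3.png")
# one composite, 800x600: scene below, top crop of mandrel above with right part of block
o2=cv2.resize(cv2.imread("pics/o2.png"),(490,318),interpolation=cv2.INTER_AREA)
a=cv2.resize(a,(310,336),interpolation=cv2.INTER_AREA)[:318]
b=cv2.resize(b,(501,282),interpolation=cv2.INTER_AREA)
out=np.zeros((600,800,3),np.uint8);out[:318,:310]=a;out[:318,310:]=o2;out[318:,:501]=b
s2=cv2.resize(cv2.imread("pics/o3.png")[0:280,40:300],(260,280));out[318:598,520:780]=s2
cv2.imwrite("pics/o.png",out)
E
```

```text
(no output)
```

View pics/o.png

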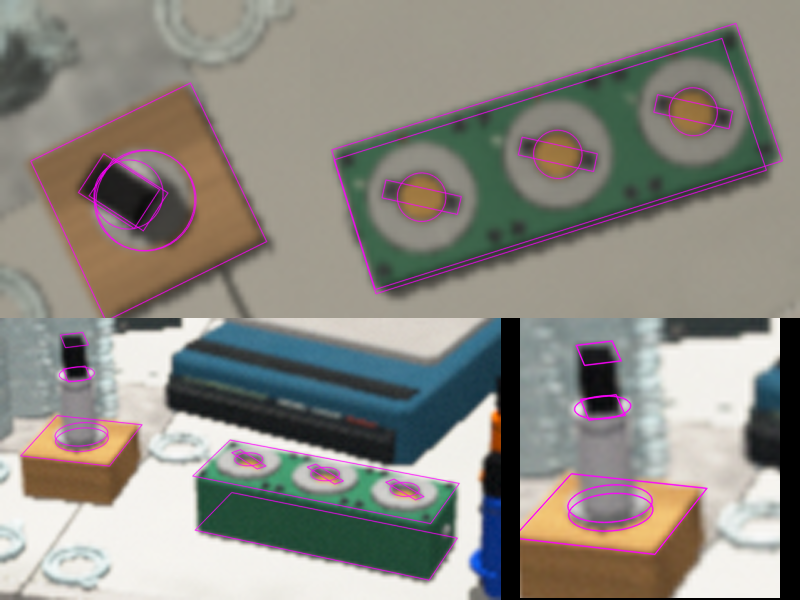

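The overlay agrees to about 2 mm in the top view. In the scene view everything sits slightly high, both block and mandrel. Next I measure the same points from the scene camera.

```bash
python3 - <<'E'
from ov import *
s=grab_frame("scene");t=grab_frame("top")
W=lambda p,z:[px2w(s,*q,z)[:2].round(1) for q in unc(p,5,220,175)]
print("sockets",W([(646,304),(519,281),(397,257)],64)); print("flange",W([(128,214)],51))
# sub-pixel: ellipse fit of brass discs (foot of plunger) and head blob in top view
im=cv2.resize(t["color"],None,fx=8,fy=8,interpolation=cv2.INTER_CUBIC).astype(int)
g=im[185*8:250*8,288*8:388*8];m=((g[...,0]-g[...,2])>50).astype(np.uint8)
n,l,st,c=cv2.connectedComponentsWithStats(m)
for i in range(1,n):
    if st[i,4]>1500: print("brass",st[i,2:],px2w(t,*unc(c[i],8,288,185),56).round(1))
g=im[205*8:270*8,215*8:275*8];m=(g.max(2)<45).astype(np.uint8)
n,l,st,c=cv2.connectedComponentsWithStats(m)
for i in range(1,n):
    if st[i,4]>3000:
        cn,_=cv2.findContours((l==i).astype(np.uint8),cv2.RETR_EXTERNAL,cv2.CHAIN_APPROX_NONE)
        r=cv2.minAreaRect(cn[0]);p=[px2w(t,*unc(q,8,215,205),152.5) for q in cv2.boxPoints(r)];p=np.array(p)
        print("head blob",st[i],p.mean(0).round(1),np.diff(p,axis=0).round(1).tolist(),[float(np.degrees(np.arctan2(d[1],d[0]))) for d in np.diff(p,axis=0)])
E
```

```text
sockets [array([ 563.1, -241.1]), array([ 536.3, -168.9]), array([511.3, -95.4])]
flange [array([460.2,  87.4])]
brass [  69   68 3681] [ 568.6 -236.5   56. ]
brass [  73   71 3867] [ 543.2 -162.8   56. ]
brass [  71   70 3887] [517.9 -89.1  56. ]
head blob [ 131  252  116  100 5741] [463.7  89.4 152.5] [[16.3, -9.6, 0.0], [-17.4, -29.0, 0.0], [-16.2, 9.6, 0.0]] [-30.446617576491956, -120.9365151073635, 149.36465744667407]
```

```bash
cat > to.py <<'E'
# usage: to.py x y z yaw(deg, of tool x) -> row for drive_tool
from h import *
import sys
def row(x,y,z,yaw):
    s=state();r=R.from_rotvec(s["ee_rot"])
    a=np.radians(yaw);T=R.from_matrix(np.array([[np.cos(a),np.sin(a),0],[np.sin(a),-np.cos(a),0],[0,0,-1]]))
    return r.inv().apply(np.array([x,y,z])-s["eef_pos"]).round(1).tolist()+np.degrees((r.inv()*T).as_rotvec()).round(2).tolist()
if __name__=="__main__":
    s=state();M=R.from_rotvec(s["ee_rot"]).as_matrix()
    print(s["time"],s["eef_pos"].round(1),"yaw",np.degrees(np.arctan2(M[1,0],M[0,0])).round(2),"z",M[:,2].round(3),s["wrist_force"].round(1),s["gripper_width"])
    v=list(map(float,sys.argv[1:]))
    for i in range(0,len(v),4): print(row(*v[i:i+4]))
E
python3 to.py 464.3 90.5 220 -31
```

```text
0.35 [211.3 588.1 226.6] yaw 70.24 z [-0. -0. -1.] [ 0.2 -0.6  0.2] 91.32590810651023
[-382.8, 406.4, 6.7, 0.01, 0.01, 101.24]
```

Emit:
drive_tool(
  motion=[
    [-383,406,7,0,0,101],
    [-383,406,7,0,0,101],
    [-383,406,7,0,0,101],
    [-383,406,7,0,0,101],
    [-383,406,7,0,0,101],
    [-383,406,7,0,0,101],
    [-383,406,7,0,0,101],
    [-383,406,7,0,0,101],
  ],
  claw=100,
  force=30,
)

```text
time: 1.02
eef_pos: [362.6, 289.2, 222.8]
ee_rot: [-3.122, -0.345, -0.001]
wrist_force: [0.7, 0.0, -0.2]
gripper_width: 91.7
```

```bash
python3 to.py 464.3 90.5 200 -31
```

```text
1.0167 [362.6 289.2 222.8] yaw 12.6 z [ 0.     0.001 -1.   ] [ 0.7  0.  -0.2] 91.70272467152124
[55.9, 216.1, 22.7, -0.05, -0.01, 43.6]
```

Emit:
drive_tool(
  motion=[
    [56,216,23,0,0,43.6],
    [56,216,23,0,0,43.6],
    [56,216,23,0,0,43.6],
    [56,216,23,0,0,43.6],
    [56,216,23,0,0,43.6],
    [56,216,23,0,0,43.6],
    [56,216,23,0,0,43.6],
    [56,216,23,0,0,43.6],
  ],
)

```text
time: 1.68
eef_pos: [465.3, 92.1, 199.5]
ee_rot: [3.029, -0.834, 0.0]
wrist_force: [-0.3, 0.3, 0.3]
gripper_width: 91.7
```

```bash
python3 to.py 464.3 90.5 123 -31; python3 - <<'E'
from ov import *
s=grab_frame("scene");t=grab_frame("top")
p=state()["eef_pos"]
cs=[circ(*p,3),circ(464.3,90.5,152.5,2)]
crop(s,200,150,90,80,5,cs,"pics/a.png");crop(t,200,200,80,80,5,cs,"pics/b.png")
cv2.imwrite("pics/g1.png",np.hstack([cv2.imread("pics/a.png"),cv2.imread("pics/b.png")[:400]])[:,:800])
E
```

```text
1.6833 [465.3  92.1 199.5] yaw -30.8 z [-0. -0. -1.] [-0.3  0.3  0.3] 91.74564042602091
[-0.1, 1.9, 76.5, 0.01, -0.01, 0.2]
```

View pics/g1.png

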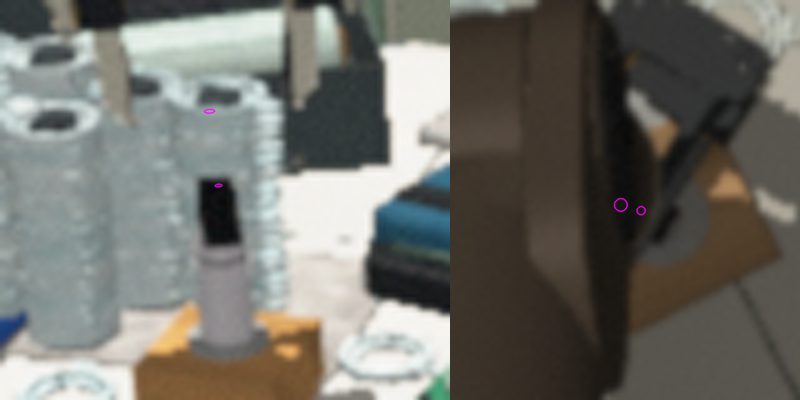

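Scene crop: the fingertips (118,122) and (302,105) straddle the mandrel head (218,185). The projected TCP falls midway between them to within about 0.6 px, so the robot and camera agree. I descend and grip.

Emit:
drive_tool(
  motion=[
    [0,2,30,0,0,0],
    [0,2,50,0,0,0],
    [0,2,65,0,0,0],
    [0,2,76.5,0,0,0],
    [0,2,76.5,0,0,0],
    [0,2,76.5,0,0,0],
  ],
)

```text
time: 2.28
eef_pos: [463.5, 92.3, 122.9]
ee_rot: [3.031, -0.826, -0.002]
wrist_force: [-0.6, -0.1, 0.3]
gripper_width: 91.7
```

Emit:
drive_tool(
  motion=[
    [0,0,0,0,0,0],
    [0,0,0,0,0,0],
    [0,0,0,0,0,0],
    [0,0,0,0,0,0],
    [0,0,0,0,0,0],
    [0,0,0,0,0,0],
  ],
  claw=0,
  force=35,
)

```text
time: 2.78
eef_pos: [464.2, 91.4, 123.3]
ee_rot: [-3.03, 0.83, -0.0]
wrist_force: [-0.3, -0.1, 0.3]
gripper_width: 56.0
```

```bash
python3 to.py
```

```text
2.7833 [464.2  91.4 123.3] yaw -30.65 z [ 0.  0. -1.] [-0.3 -0.1  0.3] 56.00553678188107
```

Emit:
drive_tool(
  motion=[
    [0,0,0,0,0,0],
    [0,0,0,0,0,0],
    [0,0,0,0,0,0],
    [0,0,0,0,0,0],
    [0,0,0,0,0,0],
    [0,0,0,0,0,0],
    [0,0,0,0,0,0],
    [0,0,0,0,0,0],
  ],
)

```text
time: 3.45
eef_pos: [464.0, 91.3, 123.0]
ee_rot: [3.03, -0.831, -0.0]
wrist_force: [0.9, -0.5, -2.6]
gripper_width: 22.0
```

```bash
python3 to.py
```

```text
3.45 [464.   91.3 123. ] yaw -30.66 z [-0. -0. -1.] [ 0.9 -0.5 -2.6] 21.977340641951823
```

Emit:
drive_tool(
  motion=[
    [0,0,-10,0,0,0],
    [0,0,-25,0,0,0],
    [0,0,-45,0,0,0],
    [0,0,-70,0,0,0],
    [0,0,-80,0,0,0],
    [0,0,-80,0,0,0],
    [0,0,-80,0,0,0],
  ],
)

```text
time: 4.03
eef_pos: [464.0, 91.6, 203.1]
ee_rot: [-3.029, 0.829, -0.001]
wrist_force: [0.1, 0.2, -1.8]
gripper_width: 21.9
```

```bash
python3 to.py 517.8 -89.3 190 -11
```

```text
4.0333 [464.   91.6 203.1] yaw -30.62 z [ 0.001  0.001 -1.   ] [ 0.1  0.2 -1.8] 21.87857190239491
[138.4, 128.3, 13.0, -0.06, -0.02, -19.62]
```

Emit:
drive_tool(
  motion=[
    [20,18,2,0,0,-3],
    [46,43,4,0,0,-7],
    [72,68,7,0,0,-11],
    [98,93,10,0,0,-15],
    [122,114,12,0,0,-19],
    [134,124,13,0,0,-19.6],
    [138.4,128.3,13,0,0,-19.6],
    [138.4,128.3,13,0,0,-19.6],
  ],
)

```text
time: 4.7
eef_pos: [516.9, -91.2, 188.6]
ee_rot: [3.125, -0.308, -0.004]
wrist_force: [-0.7, 0.2, -2.2]
gripper_width: 21.8
```

```bash
python3 to.py 517.8 -89.3 176 -11; python3 - <<'E'
from ov import *
s=grab_frame("scene");t=grab_frame("top")
p=state()["eef_pos"];B=(543.1,-162.7,np.radians(19));m=man(p[0],p[1],p[2]-106.5,np.radians(79))+[circ(p[0],p[1],p[2]-106.5,12)]
crop(s,265,180,80,80,5,m,"pics/a.png");crop(t,280,165,80,80,5,m+blk(*B),"pics/b.png")
cv2.imwrite("pics/g2.png",np.hstack([cv2.imread("pics/a.png"),cv2.imread("pics/b.png")]))
E
```

```text
4.7 [516.9 -91.2 188.6] yaw -11.26 z [-0.002 -0.001 -1.   ] [-0.7  0.2 -2.2] 21.751402063645788
[0.5, -2.1, 12.6, 0.07, 0.12, -0.26]
```

View pics/g2.png

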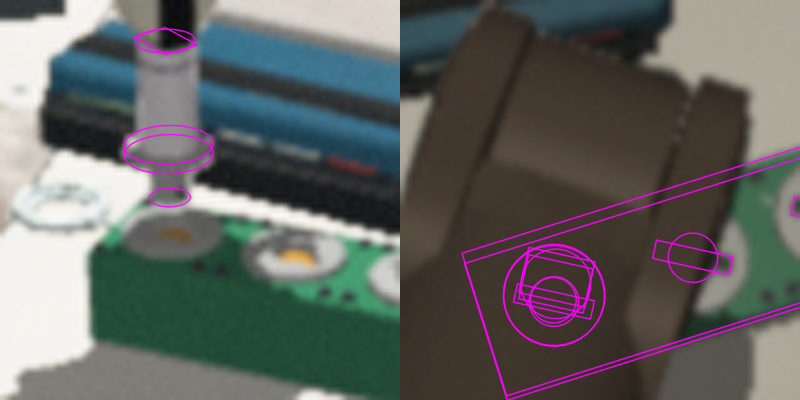

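The top view is hidden by the arm. In the scene crop the mandrel (flange about (167,150), foot about (168,197)) matches the model hung from the TCP to about 1 mm, upright above socket C. I lower it gently and feel.

Emit:
drive_tool(
  motion=[
    [0.5,-2.1,5,0,0,0],
    [0.5,-2.1,10,0,0,0],
    [0.5,-2.1,14,0,0,0],
    [0.5,-2.1,16,0,0,0],
    [0.5,-2.1,16,0,0,0],
  ],
)

```text
time: 5.22
eef_pos: [518.1, -87.1, 173.3]
ee_rot: [-3.127, 0.301, 0.002]
wrist_force: [0.2, 0.1, -2.4]
gripper_width: 22.0
```

```bash
python3 to.py 517.8 -89.3 168 -11
```

```text
5.2167 [518.1 -87.1 173.3] yaw -11.01 z [-0.001  0.    -1.   ] [ 0.2  0.1 -2.4] 21.961189183355568
[0.1, 2.3, 5.4, 0.01, 0.07, -0.01]
```

Emit:
drive_tool(
  motion=[
    [0,2.3,1,0,0,0],
    [0,2.3,3,0,0,0],
    [0,2.3,5,0,0,0],
    [0,2.3,6,0,0,0],
    [0,2.3,6,0,0,0],
  ],
)

```text
time: 5.63
eef_pos: [518.0, -89.9, 167.8]
ee_rot: [-3.127, 0.303, 0.001]
wrist_force: [-0.8, -0.1, -2.2]
gripper_width: 21.7
```

```bash
python3 to.py 517.8 -89.3 163 -11
```

```text
5.6333 [518.  -89.9 167.8] yaw -11.07 z [-0.  0. -1.] [-0.8 -0.1 -2.2] 21.727675449902232
[-0.3, -0.6, 4.8, -0.0, 0.02, -0.07]
```

Emit:
drive_tool(
  motion=[
    [0,-0.3,1.5,0,0,0],
    [0,-0.3,3,0,0,0],
    [0,-0.3,4,0,0,0],
    [0,-0.3,4,0,0,0],
  ],
)

```text
time: 5.97
eef_pos: [518.1, -89.7, 163.8]
ee_rot: [3.127, -0.303, -0.0]
wrist_force: [-0.1, -0.8, -2.3]
gripper_width: 21.8
```

```bash
python3 to.py 517.8 -89.3 161 -11
```

```text
5.9667 [518.1 -89.7 163.8] yaw -11.06 z [-0. -0. -1.] [-0.1 -0.8 -2.3] 21.797620471291786
[-0.4, -0.4, 2.8, 0.01, 0.01, -0.06]
```

Emit:
drive_tool(
  motion=[
    [0,0,1.5,0,0,0],
    [0,0,3,0,0,0],
    [0,0,4.5,0,0,0],
    [0,0,6,0,0,0],
    [0,0,7,0,0,0],
    [0,0,8,0,0,0],
    [0,0,8,0,0,0],
  ],
)

```text
time: 6.55
eef_pos: [518.3, -89.8, 156.0]
ee_rot: [3.127, -0.303, 0.0]
wrist_force: [-1.5, -1.1, 0.8]
gripper_width: 21.8
```

```bash
python3 to.py
```

```text
6.55 [518.3 -89.8 156. ] yaw -11.06 z [ 0. -0. -1.] [-1.5 -1.1  0.8] 21.80860223620219
```

Emit:
drive_tool(
  motion=[
    [0,0,0.7,0,0,0],
    [0,0,1.4,0,0,0],
    [0,0,2,0,0,0],
    [0,0,2,0,0,0],
  ],
)

```text
time: 6.88
eef_pos: [518.3, -89.7, 154.0]
ee_rot: [3.127, -0.303, 0.0]
wrist_force: [-1.3, -2.0, 2.9]
gripper_width: 21.9
```

Emit:
drive_tool(
  motion=[
    [0,0,0.5,0,0,0],
    [0,0,1.0,0,0,0],
    [0,0,1.0,0,0,0],
  ],
)

```text
time: 7.13
eef_pos: [518.3, -89.7, 153.0]
ee_rot: [3.127, -0.303, 0.0]
wrist_force: [-1.5, -2.5, 3.7]
gripper_width: 21.6
```

Emit:
drive_tool(
  motion=[
    [0,0,0.5,0,0,0],
    [0,0,1.0,0,0,0],
    [0,0,1.0,0,0,0],
  ],
)

```text
time: 7.38
eef_pos: [518.3, -89.7, 152.0]
ee_rot: [3.127, -0.303, 0.0]
wrist_force: [-1.4, -1.2, 3.6]
gripper_width: 21.7
```

Emit:
drive_tool(
  motion=[
    [0,0,0.5,0,0,0],
    [0,0,1.0,0,0,0],
    [0,0,1.0,0,0,0],
  ],
)

```text
time: 7.63
eef_pos: [518.3, -89.7, 151.0]
ee_rot: [3.127, -0.303, 0.0]
wrist_force: [-0.6, -1.6, 4.6]
gripper_width: 22.3
```

Emit:
drive_tool(
  motion=[
    [0,0,0.5,0,0,0],
    [0,0,1.0,0,0,0],
    [0,0,1.5,0,0,0],
    [0,0,1.5,0,0,0],
  ],
)

```text
time: 7.97
eef_pos: [518.3, -89.7, 149.5]
ee_rot: [3.127, -0.303, 0.0]
wrist_force: [-0.6, -1.9, 5.2]
gripper_width: 21.6
```

Emit:
drive_tool(
  motion=[
    [0,0,0.5,0,0,0],
    [0,0,1.0,0,0,0],
    [0,0,1.5,0,0,0],
    [0,0,1.5,0,0,0],
  ],
)

```text
time: 8.3
eef_pos: [518.3, -89.7, 148.1]
ee_rot: [3.127, -0.303, 0.0]
wrist_force: [-2.4, -1.3, 3.8]
gripper_width: 21.6
```

Emit:
drive_tool(
  motion=[
    [0,0,0.5,0,0,0],
    [0,0,1.0,0,0,0],
    [0,0,1.5,0,0,0],
    [0,0,2,0,0,0],
    [0,0,2.5,0,0,0],
    [0,0,2.5,0,0,0],
  ],
)

```text
time: 8.8
eef_pos: [518.3, -89.7, 145.6]
ee_rot: [-3.127, 0.303, -0.0]
wrist_force: [-1.9, -1.7, 5.4]
gripper_width: 21.9
```

Emit:
drive_tool(
  motion=[
    [0,0,0.5,0,0,0],
    [0,0,1.0,0,0,0],
    [0,0,1.0,0,0,0],
  ],
)

```text
time: 9.05
eef_pos: [518.3, -89.7, 144.6]
ee_rot: [-3.127, 0.303, -0.0]
wrist_force: [-2.0, -1.1, 7.0]
gripper_width: 22.0
```

Emit:
drive_tool(
  motion=[
    [0,0,0.4,0,0,0],
    [0,0,0.8,0,0,0],
    [0,0,0.8,0,0,0],
  ],
)

```text
time: 9.3
eef_pos: [518.3, -89.7, 143.9]
ee_rot: [-3.127, 0.303, -0.0]
wrist_force: [-2.6, -2.1, 6.5]
gripper_width: 21.6
```

Emit:
drive_tool(
  motion=[
    [0,0,0.3,0,0,0],
    [0,0,0.6,0,0,0],
    [0,0,0.6,0,0,0],
  ],
)

```text
time: 9.55
eef_pos: [518.4, -89.7, 143.6]
ee_rot: [-3.127, 0.303, -0.001]
wrist_force: [-2.1, -0.9, 9.8]
gripper_width: 21.8
```

The plunger stays soft past the spacer height and the cushion is met at TCP z 143.6 (foot about 37.2 mm). Socket C is therefore clear. I turn clockwise in stages while watching the side forces.

Emit:
drive_tool(
  motion=[
    [0,0,-0.3,0,0,3],
    [0,0,-0.3,0,0,6],
    [0,0,-0.3,0,0,9],
    [0,0,-0.3,0,0,12],
    [0,0,-0.3,0,0,15],
    [0,0,-0.3,0,0,15],
  ],
)

```text
time: 10.05
eef_pos: [518.1, -89.6, 143.6]
ee_rot: [-3.059, 0.713, 0.0]
wrist_force: [-2.8, -1.0, 8.2]
gripper_width: 21.9
```

```bash
python3 -c "
from rig import *;print(state()['wrist_torque'])";python3 to.py
```

```text
[-0.39820531  1.02286793  0.03294634]
10.05 [518.1 -89.6 143.6] yaw -26.24 z [-0.  0. -1.] [-2.8 -1.   8.2] 21.884803489723183
```

Emit:
drive_tool(
  motion=[
    [0,0,0,0,0,4],
    [0,0,0,0,0,8],
    [0,0,0,0,0,12],
    [0,0,0,0,0,16],
    [0,0,0,0,0,20],
    [0,0,0,0,0,20],
  ],
)

```text
time: 10.55
eef_pos: [518.0, -89.3, 143.6]
ee_rot: [-2.889, 1.235, 0.001]
wrist_force: [-3.8, -1.3, 9.3]
gripper_width: 21.7
```

```bash
python3 -c "
from rig import *;print(state()['wrist_torque'])";python3 to.py
```

```text
[-0.2484187   1.17017054  0.00436473]
10.55 [518.  -89.3 143.6] yaw -46.29 z [-0.001  0.    -1.   ] [-3.8 -1.3  9.3] 21.721402754975472
```

Emit:
drive_tool(
  motion=[
    [0,0,0,0,0,4],
    [0,0,0,0,0,8],
    [0,0,0,0,0,12],
    [0,0,0,0,0,16],
    [0,0,0,0,0,20],
    [0,0,0,0,0,23],
    [0,0,0,0,0,25],
    [0,0,0,0,0,25],
  ],
)

```text
time: 11.22
eef_pos: [518.0, -89.0, 143.5]
ee_rot: [-2.555, 1.828, 0.002]
wrist_force: [-3.2, -0.7, 9.3]
gripper_width: 22.0
```

```bash
python3 -c "
from rig import *;print(state()['wrist_torque'])";python3 to.py
```

```text
[ 0.15337019  1.25170449 -0.04010122]
11.2167 [518.  -89.  143.5] yaw -71.16 z [-0.001  0.001 -1.   ] [-3.2 -0.7  9.3] 21.963936919308715
```

Emit:
drive_tool(
  motion=[
    [0,0,0,0,0,1],
    [0,0,0,0,0,2],
    [0,0,0,0,0,3],
    [0,0,0,0,0,3],
  ],
)

```text
time: 11.55
eef_pos: [518.0, -89.1, 143.5]
ee_rot: [-2.507, 1.892, 0.002]
wrist_force: [-3.2, -0.1, 8.5]
gripper_width: 21.8
```

```bash
python3 -c "
from rig import *;print(state()['wrist_torque'])";python3 to.py
```

```text
[0.05082508 1.30564464 0.10224521]
11.55 [518.  -89.1 143.5] yaw -74.08 z [-0.001  0.001 -1.   ] [-3.2 -0.1  8.5] 21.755502378946687
```

Emit:
drive_tool(
  motion=[
    [0,0,0,0,0,1],
    [0,0,0,0,0,2],
    [0,0,0,0,0,2],
  ],
)

```text
time: 11.8
eef_pos: [518.1, -89.3, 143.5]
ee_rot: [-2.474, 1.936, 0.001]
wrist_force: [-2.7, 0.2, 8.8]
gripper_width: 21.7
```

```bash
python3 -c "
from rig import *;print(state()['wrist_torque'])";python3 to.py
```

```text
[-0.13937966  1.14308629  0.22704659]
11.8 [518.1 -89.3 143.5] yaw -76.09 z [-0.     0.001 -1.   ] [-2.7  0.2  8.8] 21.733604967756108
```

The stop is felt, with the moment about z rising to 0.23 N m. I back off about 2.5°, let it rise into the notch under control, then open.

Emit:
drive_tool(
  motion=[
    [0,0,0,0,0,-1.5],
    [0,0,-0.5,0,0,-2.5],
    [0,0,-1.3,0,0,-2.5],
    [0,0,-2.1,0,0,-2.5],
    [0,0,-2.9,0,0,-2.5],
    [0,0,-3.6,0,0,-2.5],
    [0,0,-4,0,0,-2.5],
    [0,0,-4,0,0,-2.5],
  ],
)

```text
time: 12.47
eef_pos: [518.0, -89.4, 147.4]
ee_rot: [2.516, -1.881, -0.001]
wrist_force: [-2.4, -0.5, 3.1]
gripper_width: 21.6
```

```bash
python3 -c "
from rig import *;print(state()['wrist_torque'])";python3 to.py
```

```text
[-0.08693359  0.93761776  0.02286747]
12.4667 [518.  -89.4 147.4] yaw -73.55 z [-0.  0. -1.] [-2.4 -0.5  3.1] 21.626790481704987
```

Force has dropped by about 6 N, so the pin is rising into the notch. I open the gripper, but only as wide as needed.

Emit:
drive_tool(
  motion=[
    [0,0,0,0,0,0],
    [0,0,0,0,0,0],
    [0,0,0,0,0,0],
    [0,0,0,0,0,0],
    [0,0,0,0,0,0],
    [0,0,0,0,0,0],
    [0,0,0,0,0,0],
  ],
  claw=70,
)

```text
time: 13.05
eef_pos: [518.3, -89.6, 147.5]
ee_rot: [-2.516, 1.881, -0.0]
wrist_force: [-0.4, 0.2, -0.2]
gripper_width: 62.0
```

Emit:
drive_tool(
  motion=[
    [0,0,-10,0,0,0],
    [0,0,-30,0,0,0],
    [0,0,-55,0,0,0],
    [0,0,-85,0,0,0],
    [0,0,-90,0,0,0],
    [0,0,-90,0,0,0],
  ],
)

```text
time: 13.55
eef_pos: [519.6, -90.1, 239.9]
ee_rot: [-2.514, 1.879, -0.005]
wrist_force: [-0.1, -0.5, 0.3]
gripper_width: 64.5
```

```bash
python3 to.py 440 80 240 -73
```

```text
13.55 [519.6 -90.1 239.9] yaw -73.55 z [ 0.004  0.    -1.   ] [-0.1 -0.5  0.3] 64.4736335667945
[-185.6, 28.1, -0.3, -0.25, -0.05, -0.55]
```

I move aside so the top camera can see.

Emit:
drive_tool(
  motion=[
    [-30,5,0,0,0,0],
    [-70,11,0,0,0,0],
    [-110,17,0,0,0,0],
    [-150,23,0,0,0,0],
    [-185,28,0,0,0,0],
    [-225,34,0,0,0,0],
    [-225,34,0,0,0,0],
    [-225,34,0,0,0,0],
  ],
)

```text
time: 14.22
eef_pos: [420.3, 119.0, 236.8]
ee_rot: [2.522, -1.872, -0.002]
wrist_force: [-0.1, -0.2, -0.4]
gripper_width: 64.1
```

```bash
python3 - <<'E'
from ov import *
s=grab_frame("scene");t=grab_frame("top")
B=(543.1,-162.7,np.radians(19));m=man(517.8,-89.3,41.5,np.radians(19))
crop(s,265,175,80,80,5,m,"pics/a.png");crop(t,280,165,80,80,5,m,"pics/b.png")
cv2.imwrite("pics/g3.png",np.hstack([cv2.imread("pics/a.png"),cv2.imread("pics/b.png")]))
E
```

```text
(no output)
```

View pics/g3.png

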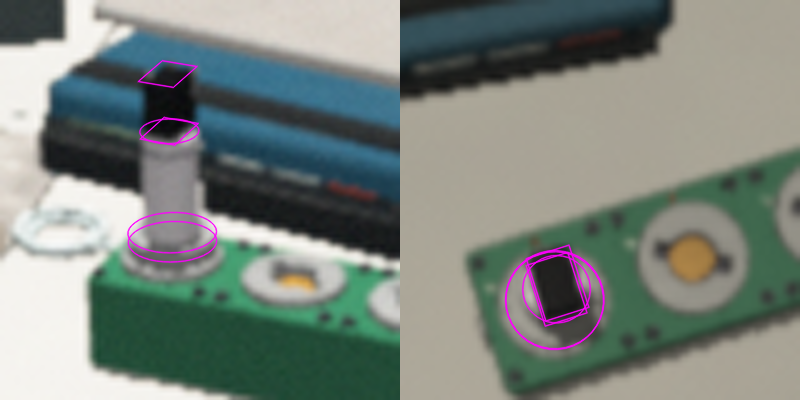

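The mandrel stands upright in socket C with the head along the block's x, matching the 19° overlay in the top view. The scene overlay sits about 1–2 px high, which is its known bias. I make one bias-free check of the height, using the scene camera's own socket position.

```bash
python3 - <<'E'
from ov import *
s=grab_frame("scene");th=np.radians(19)
X,Y=511.5,-95.3;rim=[circ(X,Y,64,28)]
for z,n in((41.5,"a"),(37.5,"b")):
    crop(s,278,180,40,55,10,rim+[circ(X,Y,z+34.5,26),circ(X,Y,z+28.5,26),circ(X,Y,z+100,17),rect(X,Y,z+136,32,22,th)],f"pics/{n}.png")
cv2.imwrite("pics/g4.png",np.hstack([cv2.imread("pics/a.png"),cv2.imread("pics/b.png")]))
E
```

```text
(no output)
```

View pics/g4.png

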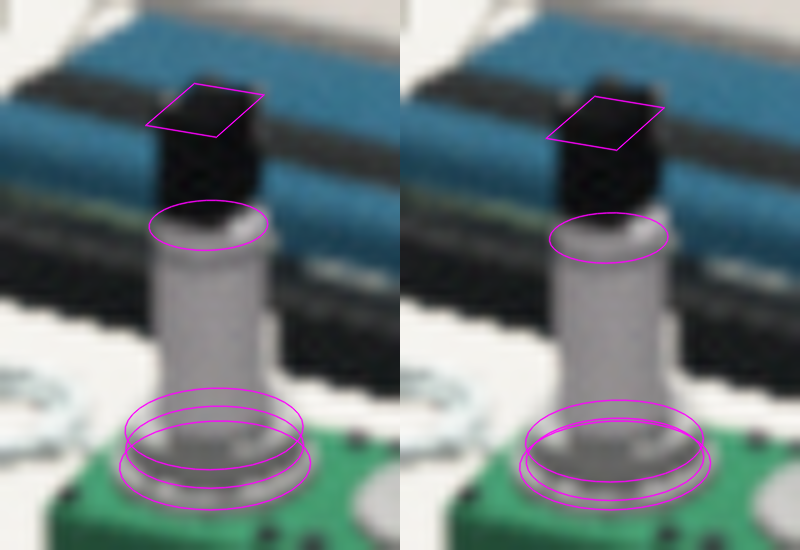

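The 41.5 mm model (left) fits the post top and flange; the pushed-down 37.5 mm model (right) sits too low. So the mandrel has risen into the lock notch, and I hand the job in.

```bash
python3 -c "
from rig import *
s=state();print(s['time'],s['wrist_force'].round(1));print(sign_off())"
```

```text
14.3667 [ 0.1  0.3 -0.1]
the job is handed in; nothing more can be done
None
```

I locked the mandrel in socket C (the socket at y = +78 mm on the block) and handed the job in at 14.4 s. `sign_off` gives no verdict, so the result rests on my own checks.

- **Socket choice:** C was the first one tried, and it turned out to be clear. The plunger stayed soft past the spacer height. The cushion came at a foot height of about 37.2 mm, with about 12 N at the most.
- **Locking:** I turned the mandrel clockwise 65° until the stop was felt, backed off 2.5° and let it rise 4 mm into the notch. I then opened the gripper and moved clear.
- **Final pictures:** the mandrel stands upright in C with its head along the block's x, and the foot height fits 41.5 mm. The pushed-down height of 37.5 mm clearly does not fit. The wrist force was near zero when I handed in.
- **Disagreement:** the two cameras differed by up to about 6 mm in each of x and y. The scene camera read about 1 px low. I went by the top camera, and the fit in the socket bore this out.
- **Not checked:** I did not measure the loose rings again at the end; nothing was moved near them.

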